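# Hold a salvaged glass block in the light tester

## Robot

A 7-joint arm with a two-finger parallel gripper is mounted at the origin on the work surface. World frame = base frame: x ahead of the robot, y to its left, z up, the work surface at z = 0. Lengths are in m, angles in rad, forces in N, time in s.
With the tool pointing down it reaches from about 0.4 to 0.9 m from the base axis. Payload 5.5 kg.
Tool frame: the origin (TCP) lies midway between the tips of the shut fingers; the grasp point (between the pads) lies env.tcp_to_grasp behind it (env.tcp_to_grasp is the distance from the TCP to the grasp point, in m); z points along the fingers, y is the line along which they close (so a half turn about z gives the same grasp; the last joint's range is limited). The gripper opens to 92 mm and grips with 3 to 60 N. Pads are 19 mm wide; open, the fingers measure 130 mm over their backs; the gripper's body (75 mm by 190 mm) begins 47 mm behind the grasp point.
Start: joints at [-1.021, 0.501, -0.427, 1.55, 0.221, 1.138, -0.21], TCP at [0.184, 0.623, 0.227] pointing down, gripper open.
Joint ranges: [-2.88, 2.88], [-0.31, 2.03], [-1.54, 1.56], [0.2, 2.42], [-1.41, 4.55], [0.19, 2.02], [-2.57, 2.57]. Speed limits (rad/s): [2.57, 2.57, 3.14, 3.14, 3.14, 3.14, 3.14].

## Interface

Orientations are given as a rotation vector (axis times angle).
In Python, from rig import monitor, cams, ticket, env gives the robot as it stands. The module is installed in compiled form; this text tells all that it offers.
- The arm moves only by the shell command python3 -m crank 'ROWS' [OPENING]. ROWS is JSON, a list of rows, each a list of 2 entries, a list of its own where there are three numbers: the shift along the tool's x, y, z in mm, then the turn, a rotation vector about the tool's x, y, z in degrees. In form: [[[x, y, z], [rx, ry, rz]], ...]. A call has 1 to 20 rows; each row shifts and turns the commanded pose from where the row before left it, along the tool's axes as they then stand; what a row does not reach is not made up. A row lasts 1/8 s, in which the tool goes at most 62.5 mm and 10.7 degrees, less where a joint would pass 70% of its speed; a pose out of reach is approached as far as the arm can. A call is refused whole if a number of a shift passes 62.5 or a number of a turn 10.7, either way. A call with a gripper value outside its range is refused whole. OPENING is the gripper command: -1 is shut, 1 is fully open, values between are in proportion, set as the call begins (- or left out, the last holds). The fingers move at their own pace and stop on an object; the grip force is fixed at half the most. Time passes only in rows, so rows that do not move let the fingers close. It gives the time, the measured TCP pose, the force, the opening and the grip force at its end, in the units of the state.
- monitor.observe(): the state, without advancing time (a new reading comes with each control period).
- cams.read_camera(name): name is "scene" or "top" or "wrist"; returns a dict with "img" (400x640x3 uint8, red, green, blue), "range_z" (400x640 float32, m along the optical axis (not along the pixel's ray), 0 where there is no reading), "camera_matrix" (3x3 intrinsics, pixels), "distortion" ([k1, k2, p1, p2, k3] as OpenCV has them; the pictures are not rectified), "R" (3x3) and "t" (3): a world point X has camera coordinates R X + t. Camera axes: x right, y down, z forward; pixel columns grow to the right and rows downward; lengths in m; the calibration is good to about 2 mm. A picture is of the moment at which its call begins.
- ticket.close_job(): hands the job in; it is judged then, once.
The state is a dict: "time": time; "qpos": joint angles; "joint_velocities": joint speeds; "effort": joint torques, N m; "position": TCP position; "tool_rot": TCP orientation; "contact_force": force on the tool from outside, world axes, zero at the start; "wrist_torque": the same for the moment, N m; "opening": finger opening in m; "grasp_force": force on a finger pad.
Only numpy, scipy, OpenCV 4.12 (cv2) and the standard library are available. Lean on these libraries where they do the work, as an engineer would, in place of code of your own. Each camera call takes 0.05 s, during which the arm holds its last target. There are 200 camera calls.

## Task

Slide the flat cover of the parts case fully open and leave it open, take out the glass block gripping it by its two narrow frosted faces only (fingers never on the wide polished faces), and hold it upright in the light path of the tester, midway between the lamp snout and the receiver snout, so that the beam goes squarely through the middle of the polished faces. The program finishes while still holding the block there in the air, the block resting on nothing and touching nothing but the fingers; leave the screwdriver, dish and meter alone.

Things in the scene. Friction and masses are not known exactly. Their poses are not given: they have to be found in the camera images.
- case: Fixed black parts case, 250 (x) x 138 (y) x 60 mm high, origin at the centre of its underside on the bench. Walls and floor 4 mm thick; a 4 mm wall at x = 0 parts it into two wells, each 119 x 130 mm inside and 56 mm deep; the well on the -x side holds the glass block, the other has only flat circuit boards. Aluminium side rails 5 mm wide along both long walls rise to 68 mm.
- cover (a joint): Slide of the cover in m: 0 = shut over the -x well, 0.118 = fully open (cover over the other well). Opens along the case's +x axis. Friction about 1.2 N; it stays where it is left.
- cover_ridge (a point): Centre of the top of the upright grip ridge (grey) on the see-through flat cover: ridge 12 mm thick (case x), 60 mm long (case y), 20 mm high above the cover plate. The plate is 123 x 126 x 4 mm, its top 64 mm above the bench; the ridge top is 84 mm above the bench. With the cover shut this point is 62 mm to the -x side of the case's origin.
- prism: Loose glass block, 36 mm wide (its y, between the two frosted faces), 21 mm thick (its x, over the two polished faces) and 50 mm high (z), about 0.09 kg; origin at the centre of its underside. It stands upright on the floor of the case's -x well (floor 4 mm above the bench), its x axis within about 0.4 rad of the case's x axis, covered until the cover is opened. Frosted faces: the two narrow ones at y = +-18 mm, 18 mm wide, milky white, the only ones to be gripped.
- prism_center (a point): Centre of the glass block, 25 mm above its underside.
- window_a: Polished wide face of the glass block on its +x side, a raised pane of smooth greyish glass, 30 mm wide, 46 mm high, standing 1.5 mm proud; origin near its centre. Not to be touched by the fingers.
- window_b: The like polished face on the block's -x side. Not to be touched by the fingers.
- tester: Fixed light tester, origin on the bench under the middle of its gap. Aluminium base plate 80 (x) x 244 (y) x 12 mm high. The grey lamp box (70 x 60 mm) stands at y = +72 to +132 mm, the black receiver box (60 x 40 mm) at y = -72 to -112 mm, both rising to 135 mm above the bench. Snouts of 28 mm diameter face one another at y = +60 and -60 mm, leaving a free gap of 120 mm.
- beam (a point): Middle of the light path, on the line between the snouts, 110 mm above the bench; the beam runs along the y axis of this frame (same axes as the tester). The centre of the glass block belongs here, its x axis along the beam.
- screwdriver: Bystander: screwdriver 160 mm long lying on the bench between case and tester; origin under its middle.
- dish: Bystander: round steel screw dish, 76 mm across, 22 mm high; origin under its centre.
- meter: Bystander: orange test meter, 130 x 65 x 32 mm, lying flat beyond the dish; origin under its centre.

How it is judged:
By the outcome, as a careful person would: the job done as asked, in the order asked, and still so for the second after the job is handed in, while the arm keeps its last pose, push and grip.
It also fails if it takes over 51 s, if anything falls off the work surface, if the arm or the gripper's body presses on something with over 40 N, if the wrist force passes 120 N, or if a joint passes its speed limit or range.

## Working session

There is one attempt and no reset: what is moved stays moved. The work goes in short steps, Python scripts to look and compute and a shell command to move; the robot and the scene stay as the last step left them, time stands still between calls to the robot, and variables do not carry over. Pictures are saved under pics/ and viewed, at most 10 in all, crops included, and the job is handed in when it is done.

```bash
mkdir -p pics; python3 - <<'E'
from rig import monitor,cams,env
import cv2,numpy as np
s=monitor.observe();print({k:np.round(v,3) for k,v in s.items()},env.tcp_to_grasp)
for n in("scene","top"):
    c=cams.read_camera(n);cv2.imwrite(f"pics/{n}0.png",c["img"][...,::-1]);np.savez(f"{n}0.npz",**c)
    print(n,(-c["R"].T@c["t"]).round(3),c["distortion"])
E
```

```text
{'time': np.float64(0.0), 'qpos': array([-1.021,  0.502, -0.427,  1.551,  0.221,  1.138, -0.21 ]), 'joint_velocities': array([ 0.001,  0.001, -0.001, -0.   ,  0.001, -0.   ,  0.002]), 'effort': array([-0.0000e+00, -5.6661e+01, -5.8160e+00, -2.7911e+01, -6.9000e-02,
        3.1000e-02,  0.0000e+00]), 'position': array([0.184, 0.623, 0.226]), 'tool_rot': array([-4.490e-01, -3.109e+00,  3.000e-03]), 'contact_force': array([-1.27 , -0.136,  0.218]), 'wrist_torque': array([ 0.029,  0.004, -0.01 ]), 'grasp_force': np.float64(0.0), 'opening': np.float64(0.092)} 0.0188
scene [ 1.153 -0.279  0.995] [-0.10487508  0.          0.          0.          0.        ]
top [ 0.412 -0.006  0.946] [-0.05550181  0.          0.          0.          0.        ]
```

View pics/scene0.png

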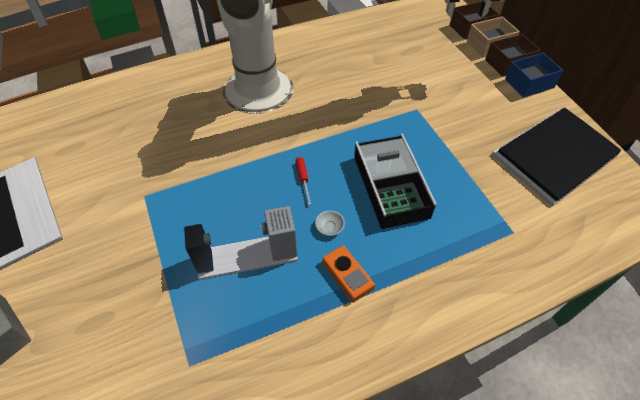

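View pics/top0.png

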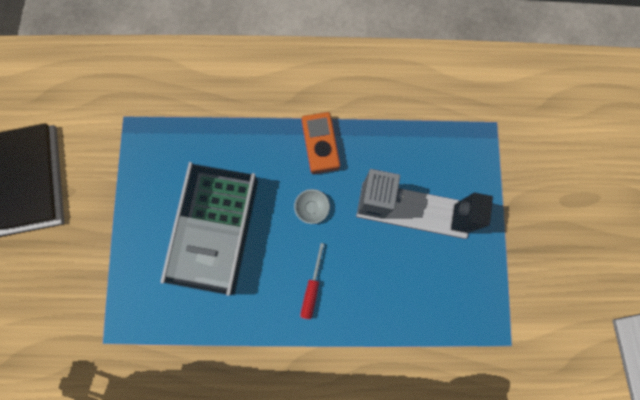

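The scene view shows the case (395,180) with the grey ridge at (388,156), and the tester, lamp box (280,232) and receiver (198,250). In the top view the case runs from (190,165) to (230,292) with its +x end up, the ridge is at (202,251), the lamp is at (380,192) and the receiver at (473,212).

```bash
cat > h.py <<'E'
import numpy as np,cv2
def ray(c,uv):
    p=cv2.undistortPoints(np.array(uv,np.float64).reshape(-1,1,2),c["camera_matrix"],c["distortion"])[:,0]
    return np.c_[p,np.ones(len(p))]@c["R"], -c["R"].T@c["t"]
def plane(c,uv,z):
    d,o=ray(c,uv);return o+d*((z-o[2])/d[:,2])[:,None]
def cloud(c):
    v,u=np.mgrid[:400,:640];uv=np.c_[u.ravel(),v.ravel()]
    d,o=ray(c,uv);return (o+d*c["range_z"].reshape(-1,1)).reshape(400,640,3)
def rect(P):
    r=cv2.minAreaRect((P[:,:2]*1000).astype(np.float32));return np.round(r[0],1),np.round(r[1],1),round(r[2],2)
E
python3 - <<'E'
from h import *
for n in("top","scene"):
    c=dict(np.load(n+"0.npz"));P=cloud(c)
    x,y,z=P[...,0],P[...,1],P[...,2]
    def blob(m,k=3,mn=30):
        nn,l,s,_=cv2.connectedComponentsWithStats(m.astype(np.uint8))
        for i in range(1,nn):
            if s[i,4]>mn: print("  ",rect(P[l==i]),s[i,4],"z",np.median(P[l==i][:,2]).round(4),s[i,:4])
    roi=(x>.2)&(x<.85)&(abs(y)<.5)
    print(n,"boxes");blob(roi&(z>.127)&(z<.143))
    print("case");blob(roi&(z>.05)&(z<.073)&(y>0.05))
    print("ridge");blob(roi&(z>.078)&(z<.09)&(y>.05),mn=8)
    img=c["img"].astype(int)
    print("screwdriver/dish high");blob(roi&(z>.009)&(z<.035)&(y<.15),mn=20)
E
python3 -c "
import cv2
a=cv2.imread('pics/top0.png');b=cv2.resize(a[150:310,150:500],None,fx=2.2,fy=2.2,interpolation=cv2.INTER_CUBIC);cv2.imwrite('pics/top_crop.png',b)"
```

```text
top boxes
   (array([ 597.2, -137.7]), array([60.5, 70.6]), 78.94) 1146 z 0.1354 [363 169  37  41]
   (array([ 560.4, -328.6]), array([42.6, 61.1]), 78.84) 680 z 0.1351 [468 192  25  35]
case
   (array([530.2, 202.4]), array([140.9, 251.5]), 79.97) 5019 z 0.0641 [161 162  94 134]
ridge
   (array([480.6, 210.9]), array([61., 12.]), 80.5) 194 z 0.0837 [186 245  31  12]
screwdriver/dish high
   (array([726.2, -21.8]), array([130.3,  65.3]), 10.67) 1408 z 0.0321 [301 112  39  62]
   (array([641.7, 139.4]), array([21.1,  1.1]), 81.36) 27 z 0.0221 [240 177  10   4]
   (array([534.4, 132.8]), array([  2.6, 217.3]), 80.87) 212 z 0.0219 [236 178  22 102]
   (array([618.5, 141.1]), array([30.7, 15.9]), 2.06) 91 z 0.0115 [241 183   8  15]
   (array([582.9,  -3.9]), array([73.4, 73.5]), 43.36) 740 z 0.0159 [294 189  35  35]
   (array([ 580.1, -227.5]), array([242.7,  81. ]), 79.13) 2379 z 0.0125 [356 189 114  50]
   (array([584.6, 145.4]), array([10.2, 29.6]), 81.0) 58 z 0.0117 [240 199   6  14]
   (array([426.2,  -9.9]), array([ 25.6, 160.1]), 78.28) 582 z 0.0221 [300 243  23  77]
scene boxes
   (array([ 596.8, -136.5]), array([60.1, 72.6]), 79.35) 728 z 0.1351 [264 206  31  31]
   (array([ 561.9, -325.3]), array([38.9, 61.7]), 77.11) 430 z 0.1343 [185 224  19  27]
case
   (array([528.7, 205.9]), array([142.7, 254.5]), 80.42) 2405 z 0.0639 [355 134  82  85]
ridge
   (array([480.8, 212.5]), array([59. , 15.3]), 79.77) 97 z 0.0834 [377 151  23   8]
screwdriver/dish high
   (array([425.2,  -9.1]), array([ 25.3, 159.2]), 78.35) 273 z 0.0218 [295 157  16  48]
   (array([542., 133.]), array([210. ,  33.6]), 0.07) 267 z 0.0226 [358 163  38  64]
   (array([580.4,  -2.8]), array([71.4, 76.3]), 64.82) 440 z 0.0164 [315 210  29  25]
   (array([ 580.8, -225.7]), array([241.4,  83.2]), 78.79) 1889 z 0.012 [196 237 102  42]
   (array([727.2, -20.5]), array([133.3,  66.7]), 9.5) 1275 z 0.0314 [322 245  53  57]
```

View pics/top_crop.png

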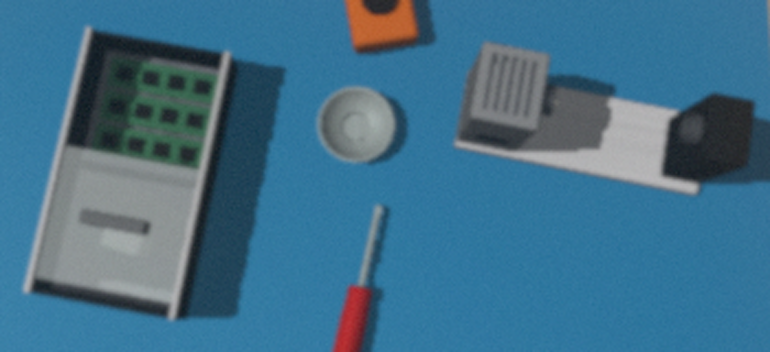

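The crop confirms the layout. The cover stands slightly open, with the ridge about 50 mm from the case centre. Case yaw is about -9.9°, and the beam is at about (578, -237.5, 110) with tester yaw -10.9°.

```bash
cat > go.py <<'E'
# usage: go.py x y z(mm TCP) yaw(deg of tool y) : shift in tool axes now, and turn left (tool axes)
import sys,numpy as np
from scipy.spatial.transform import Rotation as R
from rig import monitor
x,y,z,a=map(float,sys.argv[1:5]);s=monitor.observe()
r=R.from_rotvec(s["tool_rot"]);t=np.radians(a);Y=np.array([np.cos(t),np.sin(t),0]);Z=np.array([0,0,-1.]);X=np.cross(Y,Z)
T=R.from_matrix(np.c_[X,Y,Z]);d=np.array([x,y,z])-s["position"]*1000
print("TCP",(s["position"]*1000).round(1),"shift now-axes",r.inv().apply(d).round(1),"target-axes",T.inv().apply(d).round(1),"turn",np.degrees((r.inv()*T).as_rotvec()).round(2),"t",s["time"].round(2))
E
python3 go.py 456 216 130 80.2
```

```text
Traceback (most recent call last):
  File "go.py", line 8, in <module>
    print("TCP",(s["position"]*1000).round(1),"shift now-axes",r.inv().apply(d).round(1),"target-axes",T.inv().apply(d).round(1),"turn",np.degrees((r.inv()*T).as_rotvec()).round(2),"t",s["time"].round(2))
                                                                                                                                                                                         ^^^^^^^^^^^^^^^
AttributeError: 'float' object has no attribute 'round'
```

```bash
sed -i 's/s\["time"\].round(2)/round(s["time"],2)/' go.py; python3 go.py 456 216 130 80.2
```

```text
TCP [183.7 622.8 225.8] shift now-axes [-376.2 -313.    96.3] target-axes [-337.6 -354.5   95.8] turn [-0.1  -0.01 -6.63] t 0.1
```

```bash
python3 -m crank '[[[0,0,0],[-0.1,0,-6.6]],[[-24,-25,0],[0,0,0]],[[-24,-25,0],[0,0,0]],[[-24,-25,7],[0,0,0]],[[-24,-25,7],[0,0,0]],[[-24,-25,7],[0,0,0]],[[-24,-25,7],[0,0,0]],[[-24,-25,7],[0,0,0]],[[-24,-25,7],[0,0,0]],[[-24,-25,7],[0,0,0]],[[-24,-25,7],[0,0,0]],[[-24,-25,7],[0,0,0]],[[-24,-25,7],[0,0,0]],[[-24,-25,7],[0,0,0]],[[0,0,0],[0,0,0]],[[0,0,0],[0,0,0]]]' -0.35; python3 go.py 456 216 72 80.2
```

```text
time: 2.1
position: [0.4353, 0.2506, 0.149]
tool_rot: [-0.269, -3.13, -0.003]
contact_force: [-0.6, -0.4, 0.2]
opening: 0.0298
grasp_force: 0.0
TCP [435.3 250.6 149. ] shift now-axes [-26.4 -30.7  77. ] target-axes [-26.3 -30.6  77. ] turn [ 0.11 -0.04 -0.02] t 2.1
```

```bash
python3 -m crank '[[[-13,-15,5],[0,0,0]],[[-13,-15.5,15],[0,0,0]],[[0,0,20],[0,0,0]],[[0,0,20],[0,0,0]],[[0,0,10],[0,0,0]],[[0,0,6],[0,0,0]],[[0,0,0],[0,0,0]],[[0,0,0],[0,0,0]]]'; python3 go.py 569 196.5 72 80.2
```

```text
time: 3.1
position: [0.4566, 0.216, 0.0736]
tool_rot: [0.269, 3.129, 0.004]
contact_force: [0.3, -0.1, -0.5]
opening: 0.0301
grasp_force: 0.0
TCP [456.6 216.   73.6] shift now-axes [-1.14e+02 -1.00e-01  1.70e+00] target-axes [-1.14e+02 -1.00e-01  1.60e+00] turn [ 0.13  0.05 -0.02] t 3.1
```

```bash
python3 -m crank '[[[-5,0,0],[0,0,0]],[[-8,0,0],[0,0,0]],[[-8,0,0],[0,0,0]],[[-8,0,0],[0,0,0]],[[-8,0,0],[0,0,0]],[[-8,0,0],[0,0,0]],[[-8,0,0],[0,0,0]],[[-8,0,0],[0,0,0]],[[-8,0,0],[0,0,0]],[[-8,0,0],[0,0,0]],[[-8,0,0],[0,0,0]],[[-8,0,0],[0,0,0]],[[-6,0,0],[0,0,0]],[[-4,0,0],[0,0,0]],[[0,0,0],[0,0,0]],[[0,0,0],[0,0,0]]]'; python3 -m crank '[[[-2,0,0],[0,0,0]],[[-2,0,0],[0,0,0]],[[0,0,0],[0,0,0]]]';python3 -m crank '[[[-2,0,0],[0,0,0]],[[-1,0,0],[0,0,0]],[[0,0,0],[0,0,0]]]'; python3 go.py 569 196.5 72 80.2
```

```text
time: 5.1
position: [0.5579, 0.1978, 0.0732]
tool_rot: [0.27, 3.129, 0.002]
contact_force: [0.1, -0.6, -0.2]
opening: 0.03
grasp_force: 0.0
time: 5.48
position: [0.5617, 0.1973, 0.0731]
tool_rot: [0.269, 3.13, 0.003]
contact_force: [0.0, -1.0, 0.3]
opening: 0.0294
grasp_force: 0.3
time: 5.85
position: [0.5647, 0.1969, 0.073]
tool_rot: [0.269, 3.13, 0.003]
contact_force: [0.1, -0.6, 0.9]
opening: 0.03
grasp_force: 0.3
TCP [564.7 196.9  73. ] shift now-axes [-4.3  0.4  1. ] target-axes [-4.3  0.4  1. ] turn [ 0.1   0.   -0.04] t 5.85
```

```bash
for i in 1; do python3 -m crank '[[[-2,0,0],[0,0,0]],[[-1,0,0],[0,0,0]],[[0,0,0],[0,0,0]]]'; done;python3 -m crank '[[[-2,0,0],[0,0,0]],[[0,0,0],[0,0,0]]]'; python3 - <<'E'
from h import *
from rig import cams
c=cams.read_camera("top");P=cloud(c);m=(P[...,2]>.078)&(P[...,2]<.09)&(P[...,1]>.05)&(P[...,0]>.4);m[:, :150]=0
n,l,s,_=cv2.connectedComponentsWithStats(m.astype(np.uint8))
for i in range(1,n):
    if s[i,4]>8: print(rect(P[l==i]),s[i])
cv2.imwrite("pics/top1.png",cv2.resize(c["img"][150:310,150:310,::-1],None,fx=3,fy=3))
E
```

```text
time: 6.22
position: [0.5676, 0.1964, 0.0731]
tool_rot: [0.269, 3.13, 0.003]
contact_force: [-0.6, -0.1, -0.1]
opening: 0.0293
grasp_force: 0.5
time: 6.48
position: [0.5677, 0.1964, 0.073]
tool_rot: [-0.268, -3.127, -0.001]
contact_force: [-6.2, -0.8, 4.4]
opening: 0.0299
grasp_force: 3.0
```

View pics/top1.png

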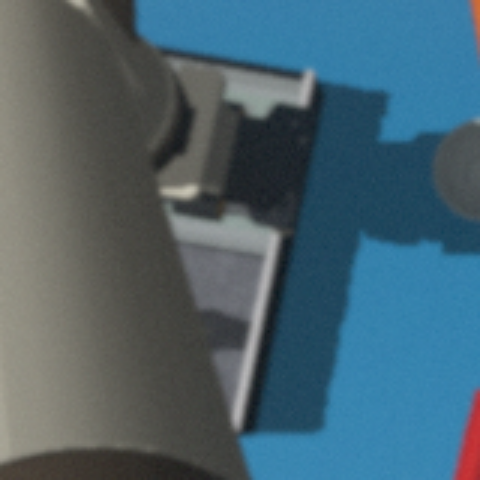

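The picture shows the cover over the far well, with the near well (430–600 rows of the crop's lower half) open. The 6 N reaction confirms it is at the stop. Next I back off, rise and look into the well.

```bash
python3 -m crank '[[[4,0,0],[0,0,0]],[[8,0,0],[0,0,0]],[[5,0,-20],[0,0,0]],[[10,0,-25],[0,0,0]],[[20,0,-25],[0,0,0]],[[20,0,-25],[0,0,0]],[[20,0,-25],[0,0,0]],[[13,0,-10],[0,0,0]],[[0,0,0],[0,0,0]],[[0,0,0],[0,0,0]]]' 0.2; python3 - <<'E'
from h import *
from rig import cams
c=cams.read_camera("wrist");np.savez("w1.npz",**c);P=cloud(c)
print((-c["R"].T@c["t"]).round(3));cv2.imwrite("pics/w1.png",c["img"][...,::-1])
z=P[...,2];m=(z>.045)&(z<.057)&(c["range_z"]>0)
n,l,s,_=cv2.connectedComponentsWithStats(m.astype(np.uint8))
for i in range(1,n):
    if s[i,4]>100: print(rect(P[l==i]),s[i],np.median(P[l==i][:,2]))
E
```

```text
time: 7.78
position: [0.4712, 0.2124, 0.2026]
tool_rot: [0.27, 3.13, 0.002]
contact_force: [-0.3, -0.2, 0.3]
opening: 0.0549
grasp_force: 0.0
[0.391 0.227 0.361]
(array([468.3, 214.7]), array([131.1, 118.1]), 80.34) [262 136 122 101 606] 0.04940711557670119
(array([464.3, 211.2]), array([36.1, 21.6]), 73.01) [303 175  34  22 603] 0.05373598334691221
```

View pics/w1.png

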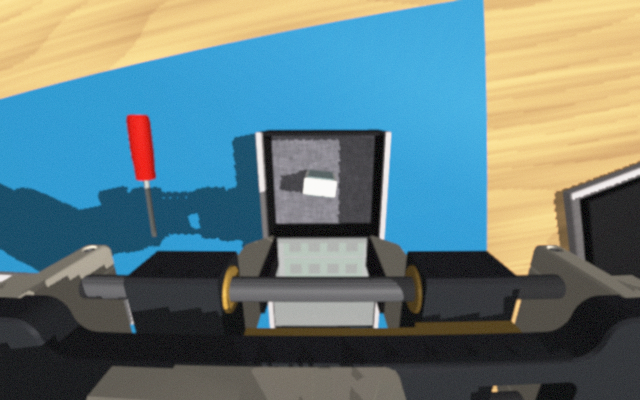

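The wrist view shows the open well with the block at (320,184). Its top centre is at about (464.3, 211.2) and its y axis lies at 73°, so I go above it and recheck from close by.

```bash
python3 go.py 464.3 211.2 90 73
```

```text
TCP [471.2 212.3 202.3] shift now-axes [  6.5  -2.4 112.3] target-axes [  6.2  -3.1 112.3] turn [ 0.06 -0.05  7.12] t 7.83
```

```bash
python3 -m crank '[[[0,0,0],[0,0,7.1]],[[3,-1.5,15],[0,0,0]],[[3.2,-1.6,22],[0,0,0]],[[0,0,25],[0,0,0]],[[0,0,25],[0,0,0]],[[0,0,15],[0,0,0]],[[0,0,10],[0,0,0]],[[0,0,0],[0,0,0]],[[0,0,0],[0,0,0]]]'; python3 - <<'E'
from h import *
from rig import cams
c=cams.read_camera("wrist");np.savez("w2.npz",**c);P=cloud(c)
cv2.imwrite("pics/w2.png",c["img"][...,::-1])
z=P[...,2];m=(z>.051)&(z<.057)&(c["range_z"]>0)
n,l,s,_=cv2.connectedComponentsWithStats(m.astype(np.uint8))
for i in range(1,n):
    if s[i,4]>200: print(rect(P[l==i]),s[i],np.median(P[l==i][:,2]))
E
python3 go.py 464.3 211.2 21.5 73
```

```text
time: 8.95
position: [0.4647, 0.2123, 0.0917]
tool_rot: [0.462, 3.106, 0.004]
contact_force: [-0.0, 0.0, -0.4]
opening: 0.0552
grasp_force: 0.0
(array([461.7, 282.1]), array([ 1.1, 82.7]), 80.55) [408 144   7 107 243] 0.05382806425623138
(array([429.7, 155.8]), array([ 1. , 62.3]), 80.58) [224 168  21  80 229] 0.05408668247784057
(array([464.1, 211.5]), array([36.2, 21.1]), 75.55) [ 296  216   49   27 1199] 0.053893909608828755
TCP [464.9 212.3  91.9] shift now-axes [ 0.3 -1.4 70.4] target-axes [ 0.2 -1.2 70.4] turn [0.16 0.06 0.08] t 9.0
```

View pics/w2.png

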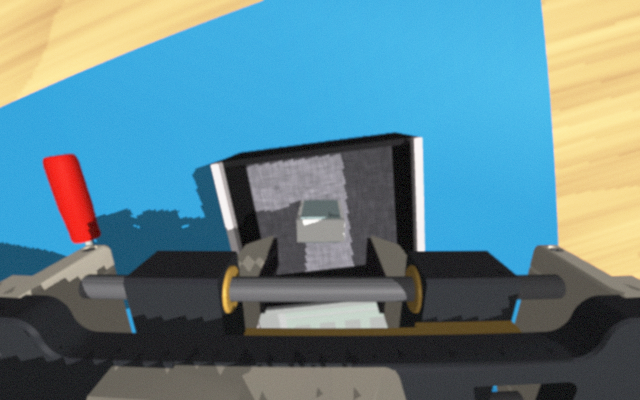

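Close up, the block stands between the fingers: its top face spans about (296–345, 216–243), with the greyish window above it. The yaw readings differ (73 vs 75.5), so I check it from the second moments.

```bash
python3 - <<'E'
from h import *
for f in("w1","w2"):
    c=dict(np.load(f+".npz"));P=cloud(c);z=P[...,2]
    for t in(.0505,.052,.0525):
        m=(z>t)&(z<.0575)&(abs(P[...,0]-.464)<.03)&(abs(P[...,1]-.2115)<.03)
        # uniform world resampling: fill mask hull polygon on top plane
        ct=max(cv2.findContours(m.astype(np.uint8),0,1)[0],key=len).reshape(-1,2)
        Q=plane(c,ct,.054)[:,:2]*1e4
        M=cv2.moments(Q.astype(np.float32))
        print(f,t,round(M["m10"]/M["m00"]/10,1),round(M["m01"]/M["m00"]/10,1),round(.5*np.degrees(np.arctan2(2*M["mu11"],M["mu20"]-M["mu02"])),1),rect(plane(c,ct,.054)))
E
```

```text
w1 0.0505 463.7 211.3 72.2 (array([463.6, 211.4]), array([35.9, 21.2]), 73.53)
w1 0.052 463.8 211.4 73.5 (array([463.8, 211.3]), array([35.9, 20.9]), 73.52)
w1 0.0525 464.1 211.3 73.5 (array([463.7, 211.3]), array([35.9, 19.7]), 73.52)
w2 0.0505 463.3 211.5 73.7 (array([463.6, 211.5]), array([36. , 21.1]), 73.06)
w2 0.052 463.9 211.4 73.5 (array([463.4, 211.7]), array([36. , 20.9]), 74.66)
w2 0.0525 464.1 211.3 73.6 (array([463.6, 211.5]), array([36. , 19.5]), 73.02)
```

```bash
python3 -m crank '[[[0.8,-1.2,10],[0.15,0.05,-0.5]],[[0,0,15],[0,0,0]],[[0,0,15],[0,0,0]],[[0,0,12],[0,0,0]],[[0,0,10],[0,0,0]],[[0,0,6],[0,0,0]],[[0,0,2],[0,0,0]],[[0,0,0],[0,0,0]],[[0,0,0],[0,0,0]]]'; python3 go.py 463.8 211.4 21.5 73.5; python3 -m crank '[[[0,0,0],[0,0,0]],[[0,0,0],[0,0,0]],[[0,0,0],[0,0,0]],[[0,0,0],[0,0,0]],[[0,0,0],[0,0,0]],[[0,0,0],[0,0,0]]]' -1; python3 go.py 463.8 211.4 100 73.5
```

```text
time: 10.12
position: [0.4633, 0.2112, 0.0215]
tool_rot: [-0.449, -3.109, 0.0]
contact_force: [-0.2, -0.2, -1.0]
opening: 0.0551
grasp_force: 0.0
TCP [463.3 211.2  21.5] shift now-axes [-0.4  0.3  0. ] target-axes [-0.4  0.3  0. ] turn [-0.02 -0.02  0.07] t 10.12
time: 10.88
position: [0.4631, 0.2112, 0.0213]
tool_rot: [-0.449, -3.109, 0.001]
contact_force: [0.4, -0.3, 3.3]
opening: 0.0357
grasp_force: 30.0
TCP [463.1 211.2  21.3] shift now-axes [ -0.5   0.4 -78.7] target-axes [ -0.6   0.4 -78.7] turn [-0.04 -0.04  0.07] t 10.88
```

```bash
python3 -m crank '[[[0,0,-4],[0,0,0]],[[0,0,-8],[0,0,0]],[[0,0,-15],[0,0,0]],[[0,0,-20],[0,0,0]],[[0,0,-20],[0,0,0]],[[0,0,-20],[0,0,0]],[[0,0,-25],[0,0,0]],[[0,0,-25],[0,0,0]],[[0,0,-25],[0,0,0]],[[0,0,-15],[0,0,0]],[[0,0,-6],[0,0,0]],[[0,0,0],[0,0,0]],[[0,0,0],[0,0,0]]]'; python3 -m crank '[[[0,0,0],[0,0,3]],[[0,0,0],[0,0,5]],[[0,0,0],[0,0,6]],[[0,0,0],[0,0,6]],[[0,0,0],[0,0,6]],[[0,0,0],[0,0,6]],[[0,0,0],[0,0,6]],[[0,0,0],[0,0,6]],[[0,0,0],[0,0,6]],[[0,0,0],[0,0,6]],[[0,0,0],[0,0,6]],[[0,0,0],[0,0,6]],[[0,0,0],[0,0,6]],[[0,0,0],[0,0,5]],[[0,0,0],[0,0,3.5]],[[0,0,0],[0,0,2]],[[0,0,0],[0,0,0]],[[0,0,0],[0,0,0]]]'; python3 go.py 578 -237.5 210 -10.9
```

```text
time: 12.5
position: [0.4626, 0.2108, 0.2032]
tool_rot: [-0.449, -3.107, 0.003]
contact_force: [-0.4, 0.4, -1.4]
opening: 0.036
grasp_force: 30.0
time: 14.75
position: [0.4631, 0.2111, 0.2039]
tool_rot: [-2.422, -2.0, 0.003]
contact_force: [-0.2, 0.2, -0.9]
opening: 0.0359
grasp_force: 30.0
TCP [463.1 211.1 203.9] shift now-axes [-418.8  197.6   -6. ] target-axes [-418.8  197.7   -6.1] turn [-0.09  0.06  0.02] t 14.75
```

```bash
python3 -m crank '[[[-8,4,0],[0,0,0]],[[-16,8,0],[0,0,0]],[[-25,12,0],[0,0,0]],[[-28,13,0],[0,0,0]],[[-28,13,0],[0,0,0]],[[-28,13,0],[0,0,0]],[[-28,13,0],[0,0,0]],[[-28,13,0],[0,0,0]],[[-28,13,0],[0,0,0]],[[-28,13,0],[0,0,0]],[[-28,13,0],[0,0,0]],[[-28,13,0],[0,0,0]],[[-28,13,0],[0,0,0]],[[-28,13,0],[0,0,0]],[[-25,12,0],[0,0,0]],[[-20,10,0],[0,0,0]],[[-10,6,0],[0,0,0]],[[-7,3,0],[0,0,0]],[[0,0,0],[0,0,0]],[[0,0,0],[0,0,0]]]'; python3 go.py 578 -237.5 102.3 -10.9; python3 - <<'E'
from h import *
from rig import cams
c=cams.read_camera("wrist");np.savez("w3.npz",**c);P=cloud(c)
cv2.imwrite("pics/w3.png",c["img"][...,::-1])
z=P[...,2];m=(z>.130)&(z<.14)&(c["range_z"]>0)
n,l,s,_=cv2.connectedComponentsWithStats(m.astype(np.uint8))
for i in range(1,n):
    if s[i,4]>200: print(rect(P[l==i]),s[i],np.median(P[l==i][:,2]))
E
```

```text
time: 17.25
position: [0.5782, -0.2366, 0.2042]
tool_rot: [-2.421, -2.001, 0.001]
contact_force: [0.4, 0.4, -1.1]
opening: 0.0358
grasp_force: 30.0
TCP [ 578.2 -236.6  204.2] shift now-axes [-9.000e-01  1.000e-01  1.019e+02] target-axes [-9.000e-01 -1.000e-01  1.019e+02] turn [-0.08  0.    0.04] t 17.25
(array([ 595.7, -136.7]), array([59.6, 70.8]), 79.1) [ 275   47   94   83 7505] 0.13522633876808787
(array([ 557.9, -333.8]), array([23.5, 60.6]), 78.75) [ 291  302   62   19 1161] 0.13512416997805274
```

View pics/w3.png

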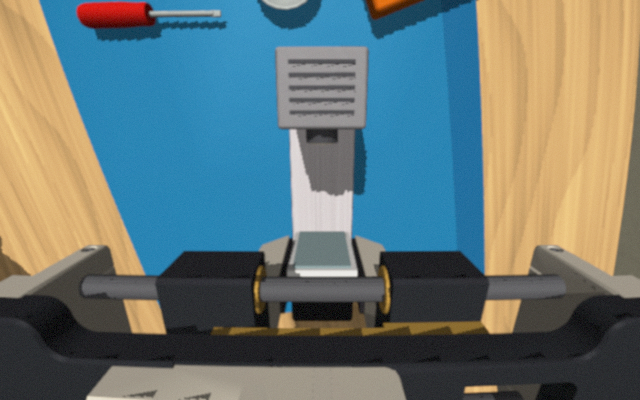

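The lamp box is at (322,88), the light base plate is below it, and the block is held upright between the fingers at (325,250), with its window facing the lamp. This view puts the beam at (576.3, -237). I average it with the earlier estimates to (577.2, -237.2) and descend.

```bash
python3 - <<'E'
from h import *
c=dict(np.load("w3.npz"));P=cloud(c)
m=(abs(P[...,0]-.578)<.03)&(abs(P[...,1]+.2366)<.03)&(P[...,2]>.232)&(P[...,2]<.242)
n,l,s,_=cv2.connectedComponentsWithStats(m.astype(np.uint8))
for i in range(1,n):
    if s[i,4]>60: print(rect(P[l==i]),s[i],np.median(P[l==i][:,2]))
E
python3 go.py 577.2 -237.2 102.3 -10.9
python3 -m crank '[[[-0.4,-0.9,6],[-0.08,0,0]],[[0,0,12],[0,0,0]],[[0,0,14],[0,0,0]],[[0,0,14],[0,0,0]],[[0,0,14],[0,0,0]],[[0,0,14],[0,0,0]],[[0,0,12],[0,0,0]],[[0,0,9],[0,0,0]],[[0,0,5],[0,0,0]],[[0,0,2],[0,0,0]],[[0,0,0],[0,0,0]],[[0,0,0],[0,0,0]],[[0,0,0],[0,0,0]]]'; python3 go.py 577.2 -237.2 102.3 -10.9
python3 - <<'E'
from h import *
from rig import cams
for n in("scene","wrist"):
    c=cams.read_camera(n);np.savez(n+"4.npz",**c)
    cv2.imwrite(f"pics/{n}4.png",cv2.resize(c["img"][180:300,150:330,::-1],None,fx=4,fy=4) if n=="scene" else c["img"][...,::-1])
P=cloud(c)
for a,b in((.128,.142),):
    m=(P[...,2]>a)&(P[...,2]<b);k,l,s,_=cv2.connectedComponentsWithStats(m.astype(np.uint8))
    for i in range(1,k):
        if s[i,4]>100: print(rect(P[l==i]),s[i],np.median(P[l==i][:,2]))
E
```

```text
(array([ 578.3, -229.3]), array([ 9.8, 58.6]), 79.31) [ 265  256  114   21 1447] 0.23638214532874094
TCP [ 578.3 -236.6  204.2] shift now-axes [ -0.8  -0.8 101.9] target-axes [ -0.8  -0.9 101.9] turn [-0.08  0.01  0.05] t 17.3
time: 18.92
position: [0.5775, -0.2382, 0.1026]
tool_rot: [2.422, 1.999, -0.0]
contact_force: [0.0, -0.9, -1.1]
opening: 0.0359
grasp_force: 30.0
TCP [ 577.5 -238.2  102.6] shift now-axes [ 0.9 -0.5  0.3] target-axes [ 0.9 -0.5  0.3] turn [ 0.06  0.05 -0.03] t 18.93
(array([ 595.2, -139.9]), array([52.8, 71. ]), 78.88) [  235     0   175   135 22215] 0.13528420375981323
(array([ 577.4, -230.8]), array([ 9.8, 60.6]), 78.89) [ 264  254  116   23 1760] 0.13430829885289458
```

View pics/scene4.png

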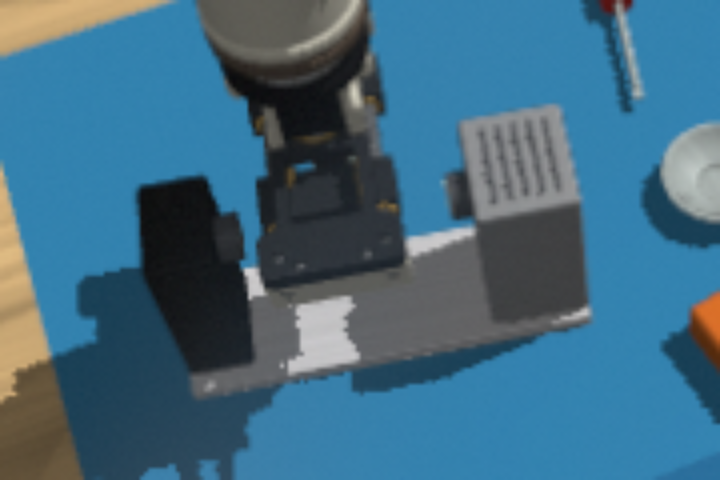

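View pics/wrist4.png

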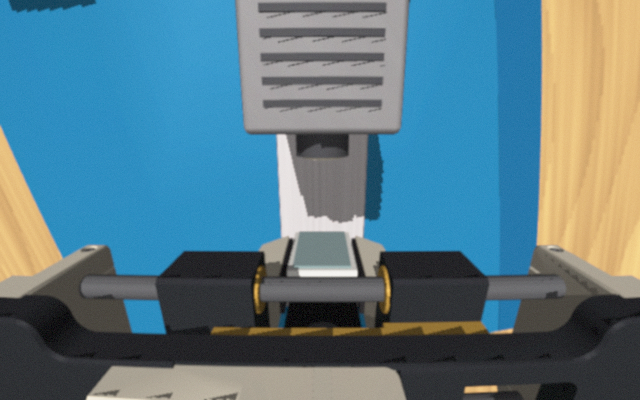

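The block sits squarely between the snouts, receiver (228,238) and lamp (458,195). In the wrist view it lines up with the lamp snout to within about 0.5 mm. I check the cover's position once, then hand in.

```bash
python3 - <<'E'
from h import *
from rig import cams,monitor,ticket
c=cams.read_camera("top");P=cloud(c);m=(P[...,2]>.078)&(P[...,2]<.09)&(P[...,1]>.05)&(P[...,0]>.4)
n,l,s,_=cv2.connectedComponentsWithStats(m.astype(np.uint8));i=1+np.argmax(s[1:,4]);r=rect(P[l==i])
print(r,monitor.observe()["grasp_force"])
slide=.062*1000+np.dot(r[0]-np.array([530,203]),[.985,-.172]);print("slide",slide)
if slide>114: print(ticket.close_job())
E
```

```text
(array([585.1, 192.4]), array([61. , 12.5]), 80.2) 29.999151527881622
slide 118.09670000000003
the job is handed in; nothing more can be done
None
```

The job is handed in: the cover measured 118 mm, fully open, and the glass block is held by its frosted faces midway between the snouts, centred on the beam to within about 1–2 mm by my camera measurements, at about 19 s of the 51 s allowed.

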